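# Snap the lid of a fixings tub shut, section by section

## Task

The red lid lies on the white fixings tub but is not fully on. Press down around its rim with the fingertips, one section after another, until every one of the six sections has clicked shut and the lid is flush all round. Press firmly but do not hammer the tub; do not pick it up, tip it or push it away from where it stands, and leave everything else on the bench where it is.

Things in the scene. Friction and masses are not known exactly. Their poses are not given: they have to be found in the camera images.
- tub: Round white plastic tub of fixings, loose on the bench, about 1.6 kg, 142 mm diameter at the foot, 165 mm at the mouth, grey-and-red label band, a red push-fit lid on top. Origin: middle of the underside; z up its axis; the lid's pull tab points along its own -x, the middles of lid sections 2 to 6 follow every 60 degrees counter-clockwise seen from above.
- lid_middle (a point): Middle of the red lid's recessed centre panel, 94.5 mm above the bench, on the tub's axis. A raised rim ring surrounds it, 71 to 86 mm from the axis, its top 5.5 mm above the panel when shut. Narrow notches cut the lid into six 60-degree sections. Those not shut slope up outwards, rim 6 to 8 mm proud, white lip of the tub showing below. 1, 3 and 5 always start proud; 2, 4 and 6 may be shut already.
- rim1 (a point): Point to press on lid section 1: middle of its rim's top face (13 mm wide, 39 mm to either side), 78.5 mm from the tub's axis; this section carries the 24 mm wide pull tab, which reaches 116 mm from the axis. Moves with the section: 100 mm above the bench when shut, 106 mm when proud (its outer edge 108 mm).
- section1 (a joint): Slope of lid section 1 about its flex line 42.5 mm from the tub's axis, rad: 0 = level, clicked shut; 0.175 = fully proud. Pressed on the rim it resists with about 10 N at first, then gives; below 0.08 (some 3.5 mm down) it snaps shut on a firm stop and stays; let go earlier, it springs up. Pressing it again when shut does no harm.
- rim2 (a point): Point to press on lid section 2: middle of its rim's top face (13 mm wide, 39 mm to either side), 78.5 mm from the tub's axis. Moves with the section: 100 mm above the bench when shut, 106 mm when proud (its outer edge 108 mm).
- section2 (a joint): Slope of lid section 2 about its flex line 42.5 mm from the tub's axis, rad: 0 = level, clicked shut; 0.175 = fully proud. Pressed on the rim it resists with about 10 N at first, then gives; below 0.08 (some 3.5 mm down) it snaps shut on a firm stop and stays; let go earlier, it springs up. Pressing it again when shut does no harm.
- rim3 (a point): Point to press on lid section 3: middle of its rim's top face (13 mm wide, 39 mm to either side), 78.5 mm from the tub's axis. Moves with the section: 100 mm above the bench when shut, 106 mm when proud (its outer edge 108 mm).
- section3 (a joint): Slope of lid section 3 about its flex line 42.5 mm from the tub's axis, rad: 0 = level, clicked shut; 0.175 = fully proud. Pressed on the rim it resists with about 10 N at first, then gives; below 0.08 (some 3.5 mm down) it snaps shut on a firm stop and stays; let go earlier, it springs up. Pressing it again when shut does no harm.
- rim4 (a point): Point to press on lid section 4: middle of its rim's top face (13 mm wide, 39 mm to either side), 78.5 mm from the tub's axis. Moves with the section: 100 mm above the bench when shut, 106 mm when proud (its outer edge 108 mm).
- section4 (a joint): Slope of lid section 4 about its flex line 42.5 mm from the tub's axis, rad: 0 = level, clicked shut; 0.175 = fully proud. Pressed on the rim it resists with about 10 N at first, then gives; below 0.08 (some 3.5 mm down) it snaps shut on a firm stop and stays; let go earlier, it springs up. Pressing it again when shut does no harm.
- rim5 (a point): Point to press on lid section 5: middle of its rim's top face (13 mm wide, 39 mm to either side), 78.5 mm from the tub's axis. Moves with the section: 100 mm above the bench when shut, 106 mm when proud (its outer edge 108 mm).
- section5 (a joint): Slope of lid section 5 about its flex line 42.5 mm from the tub's axis, rad: 0 = level, clicked shut; 0.175 = fully proud. Pressed on the rim it resists with about 10 N at first, then gives; below 0.08 (some 3.5 mm down) it snaps shut on a firm stop and stays; let go earlier, it springs up. Pressing it again when shut does no harm.
- rim6 (a point): Point to press on lid section 6: middle of its rim's top face (13 mm wide, 39 mm to either side), 78.5 mm from the tub's axis. Moves with the section: 100 mm above the bench when shut, 106 mm when proud (its outer edge 108 mm).
- section6 (a joint): Slope of lid section 6 about its flex line 42.5 mm from the tub's axis, rad: 0 = level, clicked shut; 0.175 = fully proud. Pressed on the rim it resists with about 10 N at first, then gives; below 0.08 (some 3.5 mm down) it snaps shut on a firm stop and stays; let go earlier, it springs up. Pressing it again when shut does no harm.
- level: A yellow spirit level standing on edge, 225 long x 22 x 42 mm high. Leave alone. Origin: middle of its underside; long along its own y.
- battery: A dark cordless-tool battery pack with a teal band, 112 x 74 x 60 mm high. Leave alone. Origin: middle of its underside; long along its own x.
- screw_box: A cardboard box of screws with a white and red label, 90 x 60 x 50 mm high. Leave alone. Origin: middle of its underside; long along its own x.
- tape_measure: A yellow and black tape measure lying flat, 68 x 72 x 36 mm high. Leave alone. Origin: middle of its underside.
- tape_roll: A blue roll of tape lying flat, 100 mm diameter, 25 mm high. Leave alone. Origin: middle of its underside.
- screwdriver: A red-handled screwdriver lying on the bench, 200 mm long, 26 mm thick handle. Leave alone. Origin: on the bench below its middle; long along its own x.
- pencil: A flat red carpenter's pencil lying on the bench, 175 x 14 x 8 mm. Leave alone. Origin: below its middle; long along its own x.

How it is judged (in metres and radians):
At the end, for the whole second after the job is handed in: All six lid sections are clicked shut (slope below 0.02 rad, about 1 mm at the rim); the tub stands upright (within 0.05 rad) and still, within 50 mm of where it stood (value of joint each of section1, section2, section3, section4, section5, section6 below 0.02 rad and distance of tub from where it was at the start of the episode below 0.05 m and angle between tub's own z axis and vertical below 0.05 rad and linear speed of tub below 0.02 m/s); the robot touches nothing.
It fails at once if the tub is lifted more than 12 mm off the bench (height (world z) of tub above 0.012 m).
It fails at once if the tub is tipped by more than 0.2 rad (angle between tub's own z axis and vertical above 0.2 rad).
It fails at once if the tub is hammered: it takes more than 80 N (contact force between the fingers and tub above 80 N).
It fails at once if the tub or its lid is pressed with the arm or the gripper's body instead of the fingers (contact force between the arm and tub above 5 N).
It fails at once if a bystander is moved by more than 30 mm (distance of any of level, battery, screw_box, tape_measure, tape_roll, screwdriver, pencil from where it was at the start of the episode above 0.03 m).
It also fails if it takes over 51 s, if anything falls off the work surface, if the arm or the gripper's body presses on something with over 40 N, if the wrist force passes 120 N, or if a joint passes its speed limit or range.

## Robot

A 6-joint arm with a two-finger parallel gripper is mounted at the origin on the work surface. World frame = base frame: x ahead of the robot, y to its left, z up, the work surface at z = 0. Lengths are in mm, angles in rad, forces in N, time in s.
With the tool pointing down it reaches from about 400 to 925 mm from the base axis. Payload 12.5 kg.
Tool frame: the origin (TCP) lies midway between the tips of the shut fingers; the grasp point (between the pads) lies 19 mm behind it; z points along the fingers, y is the direction in which the jaws open and shut (so a half turn about z gives the same grasp; the last joint's range is limited). The gripper opens to 95 mm and grips with 3 to 60 N. Pads are 20 mm wide; open, the fingers measure 119 mm over their backs; the gripper's body (75 mm by 180 mm) begins 59 mm behind the grasp point.
Start: joints at [-1.41, 0.491, 1.559, -0, 1.092, -0.106], TCP at [164.801, -602.899, 214.661] pointing down, gripper open.
Joint ranges: [-3.1, 3.1], [-0.84, 2.19], [0.05, 2.79], [-1.13, 4.28], [0.06, 2.93], [-2.69, 2.69]. Speed limits (rad/s): [2.22, 2.22, 2.79, 3.14, 3.14, 3.14].

## Interface

Orientations are given as a 3x3 rotation matrix whose columns are the frame's x, y, z axes.
In Python, from rig import sense, camera, close_job gives the robot as it stands. The module is installed in compiled form; this text tells all that it offers.
- The arm moves only by the tool apply_moves, never from a script. Its argument "plan" is a list of rows, each an object with "offset": the shift along the tool's x, y, z as a fraction of full scale, a list of three; "angular": the turn, a rotation vector about the tool's x, y, z as a fraction of full scale, a list of three; "fingers": the closure, from 0 (fully open) to 1 (shut). In form: [{"offset": [tx, ty, tz], "angular": [wx, wy, wz], "fingers": fingers}, ...]. A call has 1 to 20 rows; each row shifts and turns the commanded pose from where the row before left it, along the tool's axes as they then stand; what a row does not reach is not made up. Full scale, the value 1, is 50 mm for a shift and 0.1 rad for a turn. A row lasts 1/10 s, in which the tool goes at most 50 mm and 8.59 degrees, less where a joint would pass 70% of its speed; a pose out of reach is approached as far as the arm can. A call with a number of a shift or a turn outside -1 to 1 is refused whole. A call with a gripper value outside its range is refused whole. The fingers move at their own pace and stop on an object; "grip_force" is the grip in N (left out, the last holds). Time passes only in rows, so rows that do not move let the fingers close. It gives the time, the measured TCP pose, the force and the opening at its end, in the units of the state.
- sense(): the state, without advancing time (a new reading comes with each control period).
- camera(name): name is "side" or "top" or "wrist"; returns a dict with "frame" (384x512x3 uint8, red, green, blue), "mtx" (3x3 intrinsics, pixels), "extrinsics" (4x4, takes a point from world to camera coordinates). Camera axes: x right, y down, z forward; pixel columns grow to the right and rows downward; lengths in mm; the calibration is good to about 2 mm. A picture is of the moment at which its call begins. There is no depth.
- close_job(): hands the job in, once; it reports no verdict.
The state is a dict: "clock": time; "joint_positions": joint angles; "joint_velocities": joint speeds; "effort": joint torques, N m; "eef_pos": TCP position; "ee_rot": TCP orientation; "contact_force": force on the tool from outside, world axes, zero at the start; "torque": the same for the moment, N m; "gripper_width": finger opening in mm.
Only numpy, scipy, OpenCV 4.12 (cv2) and the standard library are available. Lean on these libraries where they do the work, as an engineer would, in place of code of your own. Each camera call takes 0.05 s, during which the arm holds its last target. There are 200 camera calls.

## Working session

There is one attempt and no reset: what is moved stays moved. The work goes in short steps, Python scripts to look and compute and a tool call to move; the robot and the scene stay as the last step left them, time stands still between calls to the robot, and variables do not carry over. Pictures are saved under pics/ and viewed, about 8 in all and at most 12, crops included, and the job is handed in when it is done.

Besides the shell and the picture viewer there is one more tool, called in YAML: its name, and indented under it one key for each argument. apply_moves: Moves the arm, as the interface text tells. Its arguments: {"type":"object","properties":{"plan":{"type":"array","items":{"type":"object","properties":{"offset":{"type":"array","items":{"type":"number","minimum":-1,"maximum":1}},"angular":{"type":"array","items":{"type":"number","minimum":-1,"maximum":1}},"fingers":{"type":"number"}}}},"grip_force":{"type":"number"}},"required":["plan"]}

```bash
mkdir -p pics
python3 - <<'E'
from rig import sense,camera
import cv2,numpy as np
for n in("top","side"):
    c=camera(n);cv2.imwrite(f"pics/{n}0.png",c["frame"][...,::-1]);np.savez(f"{n}0.npz",**c)
    print(n,c["mtx"].round(1).tolist(),c["extrinsics"].round(3).tolist())
s=sense();print(s["clock"],s["eef_pos"],s["ee_rot"],s["contact_force"])
E
```

```text
top [[481.2, 0.0, 248.8], [0.0, 481.2, 191.9], [0.0, 0.0, 1.0]] [[0.016, -1.0, 0.009, 55.618], [-0.988, -0.018, -0.155, 591.773], [0.155, -0.006, -0.988, 1455.959], [0.0, 0.0, 0.0, 1.0]]
side [[483.2, 0.0, 253.4], [0.0, 483.2, 197.7], [0.0, 0.0, 1.0]] [[0.982, -0.188, 0.01, -550.708], [-0.118, -0.656, -0.745, 179.719], [0.146, 0.731, -0.667, 1095.946], [0.0, 0.0, 0.0, 1.0]]
0.1 [ 164.76515479 -602.6726641   214.11820656] [[ 9.64612148e-01  2.63672860e-01 -1.66377834e-04]
 [ 2.63672895e-01 -9.64611660e-01  9.74558475e-04]
 [ 9.64746218e-05 -9.83940269e-04 -9.99999511e-01]] [ 0.51933666  0.16815893 -0.32970492]
```

View pics/top0.png

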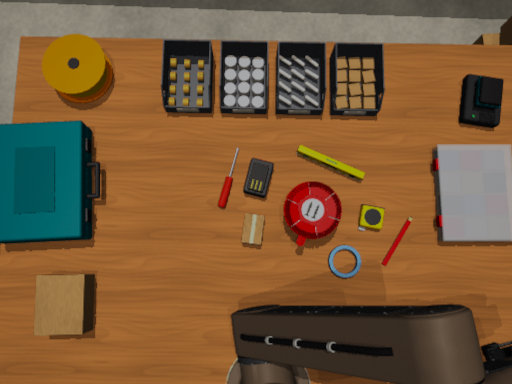

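View pics/side0.png

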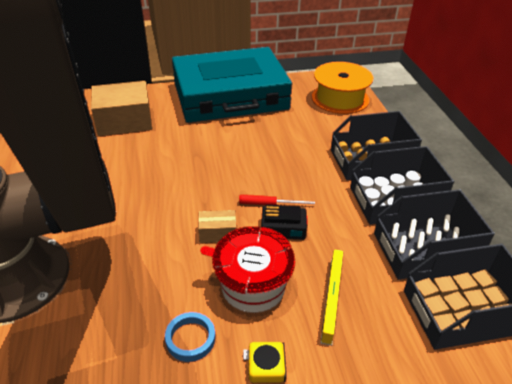

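The top view shows the lid centred near (312,210) with its tab at (300,241). The side view shows it near (254,260) with the tab on the left. Next I measure the axis and the tab direction.

```bash
cat > h.py <<'E'
import numpy as np,cv2
def ray(c,uv,z):
    R=c["extrinsics"][:3,:3];t=c["extrinsics"][:3,3]
    o=-R.T@t;d=R.T@np.linalg.inv(c["mtx"])@np.array([uv[0],uv[1],1.])
    return o+d*(z-o[2])/d[2]
def proj(c,p):
    q=c["mtx"]@(c["extrinsics"]@np.append(p,1))[:3];return q[:2]/q[2]
def lid(c,near,rad):
    h=cv2.cvtColor(c["frame"],cv2.COLOR_RGB2HSV)
    m=((h[...,0]<6)|(h[...,0]>174))&(h[...,1]>150)&(h[...,2]>70)
    yy,xx=np.mgrid[:384,:512];m&=np.hypot(xx-near[0],yy-near[1])<rad
    return m
E
python3 - <<'E'
from h import *
for n,near,rad in(("top",(312,212),45),("side",(252,258),60)):
    c=dict(np.load(n+"0.npz"));m=lid(c,near,rad).astype(np.uint8)
    k=np.ones((13,13),np.uint8);cl=cv2.morphologyEx(m,cv2.MORPH_CLOSE,np.ones((25,25)))
    body=cv2.morphologyEx(cl,cv2.MORPH_OPEN,cv2.getStructuringElement(2,(31,31)))
    ct=max(cv2.findContours(body,0,1)[0],key=cv2.contourArea)[:,0]
    P=np.array([ray(c,p,104)[:2] for p in ct]).astype(np.float32)
    (x,y),(a,b),_=cv2.fitEllipse(P);print(n,"ellipse",x,y,a,b)
    yy,xx=np.where(m>0);Q=np.array([ray(c,p,104)[:2] for p in zip(xx,yy)])-[x,y]
    far=Q[np.hypot(*Q.T)>98];print(len(far),far.mean(0),np.degrees(np.arctan2(*far.mean(0)[::-1])),np.hypot(*Q.T).max())
    f=c["frame"].astype(int);w=(f.min(2)>150);yy,xx=np.where(w);s=np.hypot(xx-near[0],yy-near[1])<16
    print("label",ray(c,(xx[s].mean(),yy[s].mean()),94.5))
c=dict(np.load("side0.npz"));I=c["frame"][215:320,195:310,::-1]
J=dict(np.load("top0.npz"))["frame"][172:252,267:357,::-1]
a=cv2.resize(I,None,fx=4,fy=4,interpolation=2);b=cv2.resize(J,None,fx=3.7,fy=3.7,interpolation=2)
o=np.zeros((420,800,3),np.uint8);o[:a.shape[0],:460]=a;o[:b.shape[0],460:460+b.shape[1]]=b[:,:340];cv2.imwrite("pics/crop.png",o)
E
```

```text
top ellipse 531.27978515625 -123.58419036865234 167.47366333007812 169.94747924804688
38 [-97.81309275  37.46773874] 159.04044040783694 113.69968693077156
label [ 534.89974643 -125.63639847   94.5       ]
side ellipse 539.1629028320312 -112.65494537353516 157.20285034179688 286.0984802246094
642 [-16.15472104 -17.14914566] -133.28970580089805 166.17810588461896
label [ 534.93320183 -124.58256949   94.5       ]
```

View pics/crop.png

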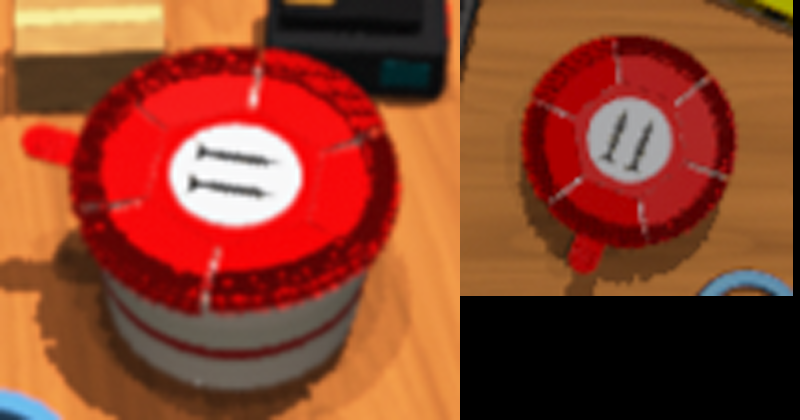

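The two views agree on an axis at about (534.5, -125) with the tab at 159°. I square the tool to the world axes with the fingers shut, then move above section 3 (279°).

apply_moves:
  plan:
    - {"angular": [0,0,0.89],"offset": [0,0,0],"fingers": 1}
    - {"angular": [0,0,0.89],"offset": [0,0,0],"fingers": 1}
    - {"angular": [0,0,0.89],"offset": [0,0,0],"fingers": 1}
    - {"offset": [0.545,-0.574,0],"angular": [0,0,0],"fingers": 1}
    - {"offset": [0.545,-0.574,0],"angular": [0,0,0],"fingers": 1}
    - {"offset": [0.545,-0.574,0],"angular": [0,0,0],"fingers": 1}
    - {"offset": [0.545,-0.574,0],"angular": [0,0,0],"fingers": 1}
    - {"offset": [0.545,-0.574,0],"angular": [0,0,0],"fingers": 1}
    - {"offset": [0.545,-0.574,0],"angular": [0,0,0],"fingers": 1}
    - {"offset": [0.545,-0.574,0],"angular": [0,0,0],"fingers": 1}
    - {"offset": [0.545,-0.574,0],"angular": [0,0,0],"fingers": 1}
    - {"offset": [0.545,-0.574,0],"angular": [0,0,0],"fingers": 1}
    - {"offset": [0.545,-0.574,0],"angular": [0,0,0],"fingers": 1}
    - {"offset": [0.545,-0.574,0],"angular": [0,0,0],"fingers": 1}
    - {"offset": [0.545,-0.574,0],"angular": [0,0,0],"fingers": 1}
    - {"offset": [0.545,-0.574,0],"angular": [0,0,0],"fingers": 1}
    - {"offset": [0.545,-0.574,0],"angular": [0,0,0],"fingers": 1}
    - {"offset": [0,0,0],"angular": [0,0,0],"fingers": 1}

```text
clock: 1.9
eef_pos: [548.5, -198.1, 214.2]
ee_rot: [[1.0, 0.003, 0.0], [0.003, -1.0, 0.001], [0.0, -0.001, -1.0]]
contact_force: [-0.9, -0.1, -0.1]
gripper_width: 0.4
```

apply_moves:
  plan:
    - {"offset": [-0.04,0.06,0.5],"fingers": 1}
    - {"offset": [0,0,0.5],"fingers": 1}
    - {"offset": [0,0,0.5],"fingers": 1}
    - {"offset": [0,0,0.4],"fingers": 1}
    - {"offset": [0,0,0.1],"fingers": 1}
    - {"offset": [0,0,0],"fingers": 1}

```text
invalid input
```

Run:
```python
from h import *
from rig import camera
import cv2
a=camera("wrist")["frame"][...,::-1]
c=camera("side");b=cv2.resize(c["frame"][205:320,190:315,::-1],(417,384),interpolation=2)
cv2.imwrite("pics/w1.png",cv2.resize(np.hstack([a,b]),(800,330)))
```

```text
(no output)
```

View pics/w1.png

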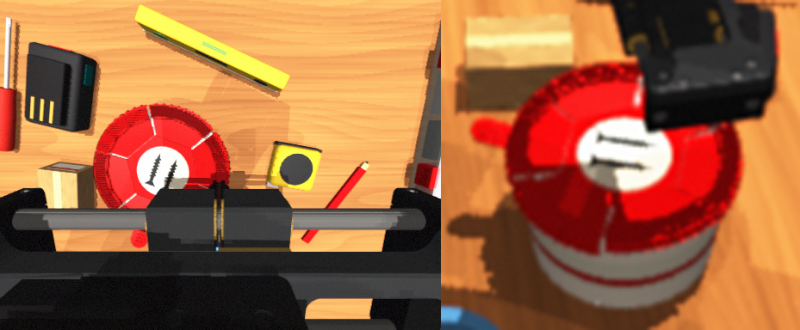

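The move was refused because its rows had no "angular". The wrist view, taken before any descent, shows the shut fingers above the lid's right edge (about (218,190)), as planned.

apply_moves:
  plan:
    - {"offset": [-0.04,0.06,0.5],"angular": [0,0,0],"fingers": 1}
    - {"offset": [0,0,0.5],"angular": [0,0,0],"fingers": 1}
    - {"offset": [0,0,0.5],"angular": [0,0,0],"fingers": 1}
    - {"offset": [0,0,0.4],"angular": [0,0,0],"fingers": 1}
    - {"offset": [0,0,0.1],"angular": [0,0,0],"fingers": 1}
    - {"offset": [0,0,0],"angular": [0,0,0],"fingers": 1}

```text
clock: 2.6
eef_pos: [543.7, -204.9, 114.3]
ee_rot: [[1.0, -0.001, -0.001], [-0.001, -1.0, 0.0], [-0.001, -0.0, -1.0]]
contact_force: [0.0, 0.5, 0.5]
gripper_width: 0.3
```

apply_moves:
  plan:
    - {"offset": [0,0,0.06],"angular": [0,0,0],"fingers": 1}
    - {"offset": [0,0,0.06],"angular": [0,0,0],"fingers": 1}
    - {"offset": [0,0,0],"angular": [0,0,0],"fingers": 1}

```text
clock: 2.9
eef_pos: [544.4, -204.3, 108.9]
ee_rot: [[1.0, -0.0, 0.0], [-0.0, -1.0, -0.0], [0.0, 0.0, -1.0]]
contact_force: [0.4, 0.7, 0.8]
gripper_width: 0.7
```

apply_moves:
  plan:
    - {"offset": [0,0,0.04],"angular": [0,0,0],"fingers": 1}
    - {"offset": [0,0,0.04],"angular": [0,0,0],"fingers": 1}
    - {"offset": [0,0,0],"angular": [0,0,0],"fingers": 1}

```text
clock: 3.2
eef_pos: [544.8, -204.8, 105.4]
ee_rot: [[1.0, 0.0, 0.002], [0.0, -1.0, -0.002], [0.002, 0.002, -1.0]]
contact_force: [-1.3, -2.9, 4.8]
gripper_width: 0.3
```

apply_moves:
  plan:
    - {"offset": [0,0.0,0.04],"angular": [0,0,0],"fingers": 1}
    - {"offset": [0,0,0.04],"angular": [0,0,0],"fingers": 1}
    - {"offset": [0,0,0],"angular": [0,0,0],"fingers": 1}

```text
clock: 3.5
eef_pos: [544.2, -204.0, 100.3]
ee_rot: [[1.0, -0.0, -0.001], [-0.0, -1.0, 0.0], [-0.001, -0.0, -1.0]]
contact_force: [0.5, 0.3, 0.7]
gripper_width: 0.5
```

apply_moves:
  plan:
    - {"offset": [0,0.0,0.04],"angular": [0,0,0],"fingers": 1}
    - {"offset": [0,0,0],"angular": [0,0,0],"fingers": 1}
    - {"offset": [0,0,0],"angular": [0,0,0],"fingers": 1}

```text
clock: 3.8
eef_pos: [544.4, -204.1, 99.6]
ee_rot: [[1.0, -0.0, 0.0], [-0.0, -1.0, -0.0], [0.0, 0.0, -1.0]]
contact_force: [-3.4, 1.3, 12.0]
gripper_width: 0.7
```

Section 3 snapped shut at z≈100 with 12 N on the stop. Section 4 (339°) follows with the same pattern, ending at the same commanded height.

apply_moves:
  plan:
    - {"offset": [0,0,-0.4],"angular": [0,0,0],"fingers": 1}
    - {"offset": [0.41,-0.34,0],"angular": [0,0,0],"fingers": 1}
    - {"offset": [0.41,-0.34,0],"angular": [0,0,0],"fingers": 1}
    - {"offset": [0.41,-0.34,0],"angular": [0,0,0],"fingers": 1}
    - {"offset": [0,0,0],"angular": [0,0,0],"fingers": 1}
    - {"offset": [0,0,0],"angular": [0,0,0],"fingers": 1}

```text
clock: 4.4
eef_pos: [605.6, -152.8, 118.2]
ee_rot: [[1.0, 0.001, -0.001], [0.001, -1.0, 0.0], [-0.001, -0.0, -1.0]]
contact_force: [0.5, -0.5, 0.8]
gripper_width: 0.5
```

apply_moves:
  plan:
    - {"offset": [0,0,0.2],"angular": [0,0,0],"fingers": 1}
    - {"offset": [0,0,0.04],"angular": [0,0,0],"fingers": 1}
    - {"offset": [0,0,0.04],"angular": [0,0,0],"fingers": 1}
    - {"offset": [0,0,0],"angular": [0,0,0],"fingers": 1}

```text
clock: 4.8
eef_pos: [605.5, -153.6, 104.3]
ee_rot: [[1.0, -0.001, -0.001], [-0.001, -1.0, 0.0], [-0.001, -0.0, -1.0]]
contact_force: [0.8, 0.2, -0.8]
gripper_width: 0.5
```

apply_moves:
  plan:
    - {"offset": [0,0,0.04],"angular": [0,0,0],"fingers": 1}
    - {"offset": [0,0,0.04],"angular": [0,0,0],"fingers": 1}
    - {"offset": [0,0,0.04],"angular": [0,0,0],"fingers": 1}
    - {"offset": [0,0,0],"angular": [0,0,0],"fingers": 1}
    - {"offset": [0,0,0],"angular": [0,0,0],"fingers": 1}

```text
clock: 5.3
eef_pos: [606.0, -153.3, 99.7]
ee_rot: [[1.0, -0.0, 0.001], [-0.0, -1.0, -0.001], [0.001, 0.001, -1.0]]
contact_force: [-3.7, 0.7, 10.0]
gripper_width: 0.6
```

Section 4 was already shut (no force at 104, stop at 99.7). Next is section 5 (39°).

apply_moves:
  plan:
    - {"offset": [0,0,-0.4],"angular": [0,0,0],"fingers": 1}
    - {"offset": [-0.08,-0.51,0],"angular": [0,0,0],"fingers": 1}
    - {"offset": [-0.08,-0.51,0],"angular": [0,0,0],"fingers": 1}
    - {"offset": [-0.08,-0.51,0],"angular": [0,0,0],"fingers": 1}
    - {"offset": [0,0,0],"angular": [0,0,0],"fingers": 1}
    - {"offset": [0,0,0],"angular": [0,0,0],"fingers": 1}

```text
clock: 5.9
eef_pos: [594.1, -76.5, 118.7]
ee_rot: [[1.0, 0.001, 0.0], [0.001, -1.0, -0.0], [0.0, 0.0, -1.0]]
contact_force: [0.2, -0.9, 0.2]
gripper_width: 0.5
```

apply_moves:
  plan:
    - {"offset": [0,0,0.2],"angular": [0,0,0],"fingers": 1}
    - {"offset": [0,0,0.04],"angular": [0,0,0],"fingers": 1}
    - {"offset": [0,0,0.04],"angular": [0,0,0],"fingers": 1}
    - {"offset": [0,0,0],"angular": [0,0,0],"fingers": 1}

```text
clock: 6.3
eef_pos: [594.2, -77.4, 104.1]
ee_rot: [[1.0, -0.001, 0.0], [-0.001, -1.0, -0.0], [0.0, 0.0, -1.0]]
contact_force: [0.2, 0.1, 1.3]
gripper_width: 0.5
```

apply_moves:
  plan:
    - {"offset": [0,0,0.04],"angular": [0,0,0],"fingers": 1}
    - {"offset": [0,0,0.04],"angular": [0,0,0],"fingers": 1}
    - {"offset": [0,0,0.04],"angular": [0,0,0],"fingers": 1}
    - {"offset": [0,0,0],"angular": [0,0,0],"fingers": 1}
    - {"offset": [0,0,0],"angular": [0,0,0],"fingers": 1}

```text
clock: 6.8
eef_pos: [593.7, -77.1, 99.6]
ee_rot: [[1.0, -0.0, 0.0], [-0.0, -1.0, -0.001], [0.0, 0.001, -1.0]]
contact_force: [-5.1, -0.6, 14.2]
gripper_width: 0.4
```

apply_moves:
  plan:
    - {"offset": [0,0,-0.4],"angular": [0,0,0],"fingers": 1}
    - {"offset": [-0.48,-0.19,0],"angular": [0,0,0],"fingers": 1}
    - {"offset": [-0.48,-0.19,0],"angular": [0,0,0],"fingers": 1}
    - {"offset": [-0.47,-0.18,0],"angular": [0,0,0],"fingers": 1}
    - {"offset": [0,0,0],"angular": [0,0,0],"fingers": 1}
    - {"offset": [0,0,0],"angular": [0,0,0],"fingers": 1}

```text
clock: 7.4
eef_pos: [522.6, -48.8, 118.7]
ee_rot: [[1.0, -0.0, 0.0], [-0.0, -1.0, -0.0], [0.0, 0.0, -1.0]]
contact_force: [-0.4, -0.4, 0.7]
gripper_width: 0.3
```

apply_moves:
  plan:
    - {"offset": [0,0,0.2],"angular": [0,0,0],"fingers": 1}
    - {"offset": [0,0,0.04],"angular": [0,0,0],"fingers": 1}
    - {"offset": [0,0,0.04],"angular": [0,0,0],"fingers": 1}
    - {"offset": [0,0,0],"angular": [0,0,0],"fingers": 1}

```text
clock: 7.8
eef_pos: [522.8, -48.9, 103.8]
ee_rot: [[1.0, -0.0, -0.001], [-0.0, -1.0, 0.0], [-0.001, -0.0, -1.0]]
contact_force: [0.6, 0.2, 0.0]
gripper_width: 0.3
```

apply_moves:
  plan:
    - {"offset": [0,0,0.04],"angular": [0,0,0],"fingers": 1}
    - {"offset": [0,0,0.04],"angular": [0,0,0],"fingers": 1}
    - {"offset": [0,0,0.04],"angular": [0,0,0],"fingers": 1}
    - {"offset": [0,0,0],"angular": [0,0,0],"fingers": 1}
    - {"offset": [0,0,0],"angular": [0,0,0],"fingers": 1}

```text
clock: 8.3
eef_pos: [522.5, -48.8, 99.5]
ee_rot: [[1.0, -0.0, 0.001], [-0.0, -1.0, -0.0], [0.001, 0.0, -1.0]]
contact_force: [-4.2, 0.4, 15.4]
gripper_width: 0.6
```

apply_moves:
  plan:
    - {"offset": [0,0,-0.4],"angular": [0,0,0],"fingers": 1}
    - {"offset": [-0.4,0.32,0],"angular": [0,0,0],"fingers": 1}
    - {"offset": [-0.4,0.32,0],"angular": [0,0,0],"fingers": 1}
    - {"offset": [-0.4,0.33,0],"angular": [0,0,0],"fingers": 1}
    - {"offset": [0,0,0],"angular": [0,0,0],"fingers": 1}
    - {"offset": [0,0,0],"angular": [0,0,0],"fingers": 1}

```text
clock: 8.9
eef_pos: [462.7, -97.4, 118.7]
ee_rot: [[1.0, -0.001, 0.0], [-0.001, -1.0, -0.0], [0.0, 0.0, -1.0]]
contact_force: [-0.0, 1.0, 0.6]
gripper_width: 0.3
```

apply_moves:
  plan:
    - {"offset": [0,0,0.2],"angular": [0,0,0],"fingers": 1}
    - {"offset": [0,0,0.04],"angular": [0,0,0],"fingers": 1}
    - {"offset": [0,0,0.04],"angular": [0,0,0],"fingers": 1}
    - {"offset": [0,0,0],"angular": [0,0,0],"fingers": 1}

```text
clock: 9.3
eef_pos: [462.5, -96.7, 103.9]
ee_rot: [[1.0, 0.001, -0.001], [0.001, -1.0, 0.0], [-0.001, -0.0, -1.0]]
contact_force: [-0.1, 0.5, -0.2]
gripper_width: 0.7
```

apply_moves:
  plan:
    - {"offset": [0,0,0.04],"angular": [0,0,0],"fingers": 1}
    - {"offset": [0,0,0.04],"angular": [0,0,0],"fingers": 1}
    - {"offset": [0,0,0.04],"angular": [0,0,0],"fingers": 1}
    - {"offset": [0,0,0],"angular": [0,0,0],"fingers": 1}
    - {"offset": [0,0,0],"angular": [0,0,0],"fingers": 1}

```text
clock: 9.8
eef_pos: [462.5, -97.0, 99.5]
ee_rot: [[1.0, -0.0, 0.001], [-0.0, -1.0, -0.0], [0.001, 0.0, -1.0]]
contact_force: [-4.7, 2.3, 18.3]
gripper_width: 0.3
```

apply_moves:
  plan:
    - {"offset": [0,0,-0.4],"angular": [0,0,0],"fingers": 1}
    - {"offset": [0.08,0.51,0],"angular": [0,0,0],"fingers": 1}
    - {"offset": [0.08,0.51,0],"angular": [0,0,0],"fingers": 1}
    - {"offset": [0.08,0.51,0],"angular": [0,0,0],"fingers": 1}
    - {"offset": [0,0,0],"angular": [0,0,0],"fingers": 1}
    - {"offset": [0,0,0],"angular": [0,0,0],"fingers": 1}

```text
clock: 10.4
eef_pos: [474.1, -173.7, 118.3]
ee_rot: [[1.0, -0.001, -0.0], [-0.001, -1.0, 0.0], [-0.0, -0.0, -1.0]]
contact_force: [-0.5, -0.5, -0.8]
gripper_width: 0.2
```

apply_moves:
  plan:
    - {"offset": [0,0,0.2],"angular": [0,0,0],"fingers": 1}
    - {"offset": [0,0,0.04],"angular": [0,0,0],"fingers": 1}
    - {"offset": [0,0,0.04],"angular": [0,0,0],"fingers": 1}
    - {"offset": [0,0,0],"angular": [0,0,0],"fingers": 1}

```text
clock: 10.8
eef_pos: [474.3, -173.2, 104.3]
ee_rot: [[1.0, 0.0, -0.001], [0.0, -1.0, 0.0], [-0.001, -0.0, -1.0]]
contact_force: [0.1, 0.4, 0.2]
gripper_width: 0.6
```

apply_moves:
  plan:
    - {"offset": [0,0,0.04],"angular": [0,0,0],"fingers": 1}
    - {"offset": [0,0,0.04],"angular": [0,0,0],"fingers": 1}
    - {"offset": [0,0,0.04],"angular": [0,0,0],"fingers": 1}
    - {"offset": [0,0,0],"angular": [0,0,0],"fingers": 1}
    - {"offset": [0,0,0],"angular": [0,0,0],"fingers": 1}

```text
clock: 11.3
eef_pos: [474.5, -173.7, 99.6]
ee_rot: [[1.0, -0.0, 0.001], [-0.0, -1.0, -0.001], [0.001, 0.001, -1.0]]
contact_force: [-3.6, 2.7, 13.9]
gripper_width: 0.6
```

apply_moves:
  plan:
    - {"offset": [0,0,-0.4],"angular": [0,0,0],"fingers": 1}
    - {"offset": [0,0,-0.8],"angular": [0,0,0],"fingers": 1}
    - {"offset": [0,0.6,-0.8],"angular": [0,0,0],"fingers": 1}
    - {"offset": [0,0.8,-0.8],"angular": [0,0,0],"fingers": 1}
    - {"offset": [0,0.8,0],"angular": [0,0,0],"fingers": 1}
    - {"offset": [0,0.8,0],"angular": [0,0,0],"fingers": 1}
    - {"offset": [0,0.8,0],"angular": [0,0,0],"fingers": 1}
    - {"offset": [0,0.8,0],"angular": [0,0,0],"fingers": 1}
    - {"offset": [0,0,0],"angular": [0,0,0],"fingers": 1}

```text
clock: 12.2
eef_pos: [473.7, -403.1, 233.2]
ee_rot: [[1.0, -0.003, -0.0], [-0.003, -1.0, -0.001], [-0.0, 0.001, -1.0]]
contact_force: [0.4, 0.5, -0.6]
gripper_width: 0.5
```

Run:
```python
from h import *
from rig import camera,sense
c=camera("side");t=camera("top");np.savez("side1.npz",**c);np.savez("top1.npz",**t)
b=cv2.resize(c["frame"][215:320,195:310,::-1],(460,420),interpolation=2)
a=cv2.resize(t["frame"][172:252,267:357,::-1],(333,296),interpolation=2)
o=np.zeros((420,800,3),np.uint8);o[:,:460]=b;o[:296,460:793]=a
cv2.imwrite("pics/end.png",o);print(sense()["eef_pos"],sense()["contact_force"])
for q,near in((t,(312,210)),(c,(252,258))):
    w=q["frame"].min(2)>150;yy,xx=np.where(w);s=np.hypot(xx-near[0],yy-near[1])<16
    print("label",ray(q,(xx[s].mean(),yy[s].mean()),94.5))
```

```text
[ 473.88257677 -399.43506404  233.32865193] [-0.17420317  0.7638294  -0.7737848 ]
label [ 534.33235269 -126.20108599   94.5       ]
label [nan nan nan]<stdin>:10: RuntimeWarning: Mean of empty slice.
  ret = ret.dtype.type(ret / rcount)
```

View pics/end.png

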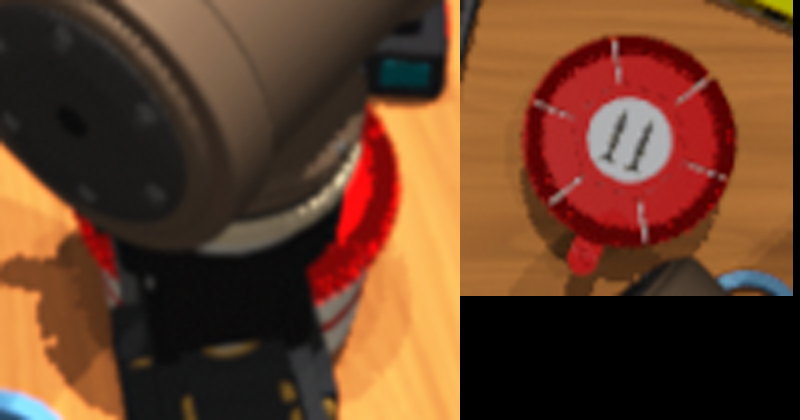

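From above, all six panels now have the same shade (they differed before) and the tub has not moved. The arm hides the lid in the side view, so I move clear for a last check.

apply_moves:
  plan:
    - {"offset": [-0.6,0.7,0],"angular": [0,0,0],"fingers": 1}
    - {"offset": [-0.6,0.7,0],"angular": [0,0,0],"fingers": 1}
    - {"offset": [-0.6,0.7,0],"angular": [0,0,0],"fingers": 1}
    - {"offset": [-0.6,0.7,0],"angular": [0,0,0],"fingers": 1}
    - {"offset": [-0.6,0.7,0],"angular": [0,0,0],"fingers": 1}
    - {"offset": [-0.6,0.7,0],"angular": [0,0,0],"fingers": 1}
    - {"offset": [0,0,0],"angular": [0,0,0],"fingers": 1}
    - {"offset": [0,0,0],"angular": [0,0,0],"fingers": 1}

```text
clock: 13.1
eef_pos: [294.2, -608.4, 233.8]
ee_rot: [[1.0, -0.001, 0.0], [-0.001, -1.0, 0.001], [0.0, -0.001, -1.0]]
contact_force: [0.1, 0.5, 0.1]
gripper_width: 0.7
```

Run:
```python
from h import *
from rig import camera,sense
c=camera("side")["frame"][215:320,195:310,::-1];d=np.load("side0.npz")["frame"][215:320,195:310,::-1]
cv2.imwrite("pics/end2.png",cv2.resize(np.hstack([d,c]),(800,365),interpolation=2));print(sense()["clock"])
```

```text
13.15
```

View pics/end2.png

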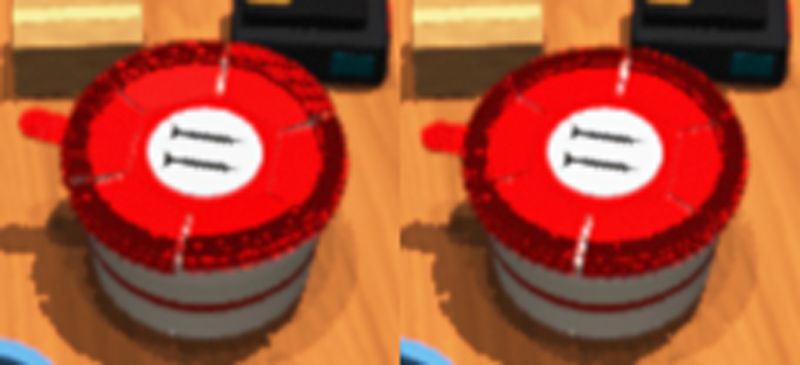

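The right half (now) shows an even rim all round, flush, with the tub in the same place as in the left half (before). I hand the job in.

```bash
python3 -c "
from rig import close_job
print(close_job())"
```

```text
the job is handed in; nothing more can be done
None
```

I pressed all six lid sections with the shut fingertips and handed the job in at about 13 s. No verdict is reported.

- **Stops:** every section came down onto its firm stop with the fingertips at 99.5–99.7 mm, against 100 mm when shut. The forces I read there were 10–18 N. Force is only reported at the end of each move, so I did not see the peak values.
- **Not felt directly:** I caught only section 3 resisting before it gave. Section 5 and section 1 must have started proud, but no force showed at about 104 mm, so they probably snapped between readings. For sections 2, 4 and 6 I can't say which were already shut.
- **Final pictures:** the rim looks even and flush all round in the side view. The tub shifted by about 1 mm at most. I did not measure the other items; those visible in the last side crop had not moved.
- **Failed on the way:** one move call was refused because its rows lacked "angular", and one side-view label measurement gave no result because the arm was in front of the lid. I sent the move again, and took a clear side picture but did not repeat the label measurement.

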